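# Load the stage tray and hold the recessed learn button

### The job

Lower the three loose fittings (collar, clamp block and post) into the tray on the stage plate and leave them there, without dropping them, so that the stage controller can learn its load. Only then take the stylus out of its stand, reach it through the round hole in the controller's top panel and hold the recessed button there fully down: finish while still gripping the stylus and keeping the button pressed. Do not disturb the well plate, the jar or the eyepiece.

Things in the scene. Friction and masses are not known exactly. Their poses are not given: they have to be found in the camera images.
- tray: Fixed stage plate, black, 170 (x) x 200 (y) x 20 mm, carrying an open-topped bare metal tray 140 (x) x 160 (y) mm outside, walls 5 mm thick, rim 60 mm above the table; a thin steel stud 20 mm tall stands on each corner of the plate. Origin: centre of the plate's underside, on the table; z up.
- tray_floor (a point): Centre of the tray's inner floor, 25 mm above the table; axes as the tray's. The floor measures 130 mm along x and 150 mm along y, and the walls rise 35 mm above it.
- collar: Loose plain steel ring, 44 mm outside, 28 mm bore, 20 mm tall, lying flat on the table. Origin: centre of its underside; z up along its axis.
- collar_mid (a point): Centre of the collar, 10 mm above its underside.
- clamp: Loose bare aluminium clamp block, 24 (x) x 32 (y) x 26 mm tall. Origin: centre of its underside; z up.
- clamp_mid (a point): Centre of the clamp block, 13 mm above its underside.
- post: Loose steel pedestal post standing upright: foot disc 32 mm across and 6 mm thick, above it a round shaft 15 mm across; 55 mm tall in all. Origin: centre of its underside; z up along the shaft.
- post_mid (a point): Point on the post's axis 27.5 mm above its underside.
- stand: Fixed black block, 50 x 50 x 50 mm, with an upright 10 mm through hole at its centre that holds the stylus. Origin: centre of its underside, on the table.
- stylus: Loose stylus standing upright in the stand: a round steel rod 6 mm across and 45 mm long below a square aluminium handle 16 x 16 mm and 75 mm long (120 mm in all). Origin: the tip of the rod; z points from the tip up along the handle; the handle spans z = 45 to 120 mm and its flats face x and y. Its handle rests on the stand's top, so that the tip starts 5 mm above the table; lift it at least 45 mm straight up to draw it clear.
- controller: Fixed instrument box, grey with a bare metal top panel, 120 (x) x 160 (y) x 70 mm tall. A dark display and a black knob (24 mm across, 14 mm tall, not to be used) lie on the -y half of the panel; the round hole lies on the +y half. Origin: centre of its underside, on the table; z up.
- aperture (a point): Centre of the round hole in the controller's panel, at the panel's upper face, 70 mm above the table, at x = -15, y = 35 mm in the controller's frame. The hole is 14 mm across, through an 8 mm panel; the flat white button cap, 20 mm across, lies centred under it with its face 22 mm below this point when released.
- learn_button (a joint): Travel of the recessed button, m: 0 released, 0.006 fully down; moves straight down. Its spring pushes back with 1.5 N at the start and 5 N fully down, then it meets a firm stop; it springs back when let go.
- well_plate: Bystander: loose clear well plate, 86 (x) x 128 (y) x 14 mm, lying flat. Origin: centre of its underside. To be left where it is.
- jar: Bystander: loose small closed jar, 48 mm across, 55 mm tall. Origin: centre of its underside. To be left where it is.
- eyepiece: Bystander: loose black eyepiece, 42 mm across at the widest, 50 mm tall. Origin: centre of its underside. To be left where it is.
There are look-alikes about, which are no part of the job. What is shaped like the post but green or purple is not meant. What is shaped like the collar but red is not meant.

How it is judged:
On the way, in this order (a step that is already met when the one before it is completed fails the run):
1. the collar, the clamp block and the post all lie in the tray, let go and at rest (x of collar_mid in the frame of tray_floor between -0.062 and 0.062 m and y of collar_mid in the frame of tray_floor between -0.072 and 0.072 m and z of collar_mid in the frame of tray_floor between 0 and 0.045 m and linear speed of each of collar, clamp, post below 0.03 m/s and contact force between the fingers and collar below 0.1 N and x of clamp_mid in the frame of tray_floor between -0.062 and 0.062 m and y of clamp_mid in the frame of tray_floor between -0.072 and 0.072 m and z of clamp_mid in the frame of tray_floor between 0 and 0.045 m and contact force between the fingers and clamp below 0.1 N and x of post_mid in the frame of tray_floor between -0.062 and 0.062 m and y of post_mid in the frame of tray_floor between -0.072 and 0.072 m and z of post_mid in the frame of tray_floor between 0 and 0.045 m and contact force between the fingers and post below 0.1 N), for 0.2 s.
2. the stylus has been drawn out of its stand in the gripper (z of stylus in the frame of stand above 0.052 m and contact force between the fingers and stylus above 2 N), for 0.1 s.
3. the stylus, held in the gripper, presses the button down (value of joint learn_button above 0.0045 m and contact force between stylus and controller above 1.5 N and contact force between the fingers and stylus above 2 N), for 0.3 s.
At the end, for the whole second after the job is handed in: In the last second the gripped stylus holds the button at least 4.5 mm down (of 6) with over 1.5 N; the three fittings rest untouched in the tray, middles within 62 mm (x) and 72 mm (y) of its floor's centre and under 45 mm above it; bystanders within 20 mm of their starts (all of step 1 and all of step 3 and distance of each of well_plate, jar, eyepiece from where it was at the start of the episode below 0.02 m); the arm keeps its last pose, push and grip.
It fails at once if the button is pressed before all three fittings are in the tray (value of joint learn_button above 0.003 m and not ((x of collar_mid in the frame of tray_floor between -0.062 and 0.062 m and y of collar_mid in the frame of tray_floor between -0.072 and 0.072 m and z of collar_mid in the frame of tray_floor between 0 and 0.045 m) and (x of clamp_mid in the frame of tray_floor between -0.062 and 0.062 m and y of clamp_mid in the frame of tray_floor between -0.072 and 0.072 m and z of clamp_mid in the frame of tray_floor between 0 and 0.045 m) and (x of post_mid in the frame of tray_floor between -0.062 and 0.062 m and y of post_mid in the frame of tray_floor between -0.072 and 0.072 m and z of post_mid in the frame of tray_floor between 0 and 0.045 m))).
It fails at once if a fitting is dropped: it moves faster than 1 m/s out of the fingers (a fall of over 5 cm) ((linear speed of collar above 1 m/s and contact force between the fingers and collar below 0.05 N) or (linear speed of clamp above 1 m/s and contact force between the fingers and clamp below 0.05 N) or (linear speed of post above 1 m/s and contact force between the fingers and post below 0.05 N)).
It fails at once if the well plate, the jar or the eyepiece is moved by more than 20 mm (distance of any of well_plate, jar, eyepiece from where it was at the start of the episode above 0.02 m).
It also fails if it takes over 72 s, if anything falls off the work surface, if the arm or the gripper's body presses on something with over 40 N, if the wrist force passes 120 N, or if a joint passes its speed limit or range.

### The arm

A 7-joint arm with a two-finger parallel gripper is mounted at the origin on the work surface. World frame = base frame: x ahead of the robot, y to its left, z up, the work surface at z = 0. Lengths are in m, angles in rad, forces in N, time in s.
With the tool pointing down it reaches from about 0.425 to 0.875 m from the base axis. Payload 4.7 kg.
Tool frame: the origin (TCP) lies midway between the tips of the shut fingers; the grasp point (between the pads) lies ctrl.grasp_offset behind it (ctrl.grasp_offset is the distance from the TCP to the grasp point, in m); z points along the fingers, y is the line along which they close (so a half turn about z gives the same grasp; the last joint's range is limited). The gripper opens to 87 mm and grips with 3 to 60 N. Pads are 19 mm wide; open, the fingers measure 117 mm over their backs; the gripper's body (75 mm by 190 mm) begins 51 mm behind the grasp point.
Start: joints at [1.272, 0.321, -0.07, 1.45, 0.023, 1.371, -0.057], TCP at [0.2, -0.618, 0.223] pointing down, gripper open.
Joint ranges: [-2.86, 2.86], [-0.3, 2.09], [-1.38, 1.24], [0.06, 2.45], [-1.56, 4.7], [0.09, 2.05], [-2.69, 2.69]. Speed limits (rad/s): [2.57, 2.57, 3.14, 3.14, 3.14, 3.14, 3.14].

### API

Orientations are given as a rotation vector (axis times angle).
In Python, from bench import ctrl gives the robot as it stands. The module is installed in compiled form; this text tells all that it offers.
- The arm moves only by the tool jog_arm, never from a script. Its argument "moves" is one flat list of numbers, 7 for each row, row after row: the shift along the tool's x, y, z in units of 30 cm (1.0 is 30 cm), then the turn, a rotation vector about the tool's x, y, z in units of 60 degrees (1.0 is 60 degrees), then the gripper's target within -1 to 1 (fully open at 1, half-way at 0, shut at -1). In form: [x, y, z, wx, wy, wz, fingers, x, y, z, wx, wy, wz, fingers, ...]. A call has exactly 8 rows; each row is the pose to reach, as a shift and turn from the pose commanded when the call began, along the tool's axes at that moment; what a row does not reach only later rows make up. A row lasts 1/8 s, in which the tool goes at most 62.5 mm and 10.7 degrees, less where a joint would pass 70% of its speed; a pose out of reach is approached as far as the arm can. A call with a number of a shift or a turn outside -1 to 1 is refused whole. A call with a gripper value outside its range is refused whole. The fingers move at their own pace and stop on an object; "newtons" is the grip in N (left out, the last holds). Time passes only in rows, so rows that repeat a pose let the fingers close, or fill a call up. It gives the time, the measured TCP pose, the force, the opening and the grip force at its end, in the units of the state.
- ctrl.get_state(): the state, without advancing time (a new reading comes with each control period).
- ctrl.get_image(name): name is "scene" or "top"; returns a dict with "pixels" (384x512x3 uint8, red, green, blue), "fx", "fy", "cx", "cy" (pixels), "xyz" and "rotation" of the camera in the world. Camera axes: x right, y up, looking along -z (the intrinsics and any distortion apply to the point x, -y, -z); pixel columns grow to the right and rows downward; lengths in m; the calibration is good to about 2 mm. A picture is of the moment at which its call begins. There is no depth.
- ctrl.close_job(): hands the job in; it is judged then, once.
The state is a dict: "time": time; "joint_positions": joint angles; "qd": joint speeds; "joint_torque": joint torques, N m; "position": TCP position; "tool_rot": TCP orientation; "ft_force": force on the tool from outside, world axes, zero at the start; "torque": the same for the moment, N m; "grip_width": opening from 0.0 (shut) to 1.0 (fully open); "grip_force": force on a finger pad.
Only numpy, scipy, OpenCV 4.12 (cv2) and the standard library are available. Lean on these libraries where they do the work, as an engineer would, in place of code of your own. Each camera call takes 0.05 s, during which the arm holds its last target. There are 200 camera calls.

## Working session

There is one attempt and no reset: what is moved stays moved. The work goes in short steps, Python scripts to look and compute and a tool call to move; the robot and the scene stay as the last step left them, time stands still between calls to the robot, and variables do not carry over. Pictures are saved under pics/ and viewed, at most 10 in all, crops included, and the job is handed in when it is done.

Besides the shell and the picture viewer there is one more tool, called after "Request:" as a command line: name --argument value ..., lists and objects as JSON in quotes. jog_arm: Moves the arm, as the interface text tells. Its arguments: {"type":"object","properties":{"moves":{"type":"array"},"newtons":{"type":"number"}},"required":["moves"]}

```bash
mkdir -p pics; cat > h.py <<'E'
import numpy as np, cv2, pickle
from scipy.spatial.transform import Rotation as R
from bench import ctrl
def grab(n,f):
    im=ctrl.get_image(n); pickle.dump(im,open(f'{f}.pkl','wb')); return im
def load(f): return pickle.load(open(f'{f}.pkl','rb'))
def pix2w(im,u,v,z):
    d=np.array([(u-im['cx'])/im['fx'],-(v-im['cy'])/im['fy'],-1.]); M=np.array(im['rotation'])
    if M.shape!=(3,3): M=R.from_rotvec(M).as_matrix()
    d=M@d; o=np.array(im['xyz']); return o+d*(z-o[2])/d[2]
def w2pix(im,p):
    M=np.array(im['rotation'])
    if M.shape!=(3,3): M=R.from_rotvec(M).as_matrix()
    c=M.T@(np.array(p)-np.array(im['xyz'])); return np.array([im['cx']+im['fx']*c[0]/-c[2], im['cy']-im['fy']*c[1]/-c[2]])
def save(im,f,box=None,w=800):
    a=im['pixels'][:,:,::-1]
    if box: a=a[box[1]:box[3],box[0]:box[2]]
    s=min(800/a.shape[1],600/a.shape[0]); cv2.imwrite(f'pics/{f}.png',cv2.resize(a,None,fx=s,fy=s,interpolation=cv2.INTER_CUBIC))
E
python3 - <<'E'
from h import *
for n in('top','scene'):
    im=grab(n,n+'0'); save(im,n+'0'); print({k:v for k,v in im.items() if k!='pixels'})
print(ctrl.get_state(),ctrl.grasp_offset)
E
```

```text
{'fx': 398.6775098020854, 'fy': 398.6775098020854, 'cx': 246.77334319973235, 'cy': 188.96899267112275, 'xyz': array([0.36821139, 0.0028815 , 1.17625752]), 'rotation': array([ 0.1665973 , -0.17985306, -1.62769585])}
{'fx': 436.494277088486, 'fy': 436.494277088486, 'cx': 247.87308521946005, 'cy': 192.5044001572178, 'xyz': array([1.04204384, 0.36981921, 0.92009938]), 'rotation': array([0.31867445, 0.68018206, 2.17693175])}
{'time': 0.1, 'joint_positions': array([ 1.27212633,  0.32176125, -0.07007733,  1.45155461,  0.02260179,
        1.37080567, -0.05685329]), 'qd': array([ 0.00124922, -0.00186706,  0.00103893, -0.00170341, -0.00053467,
       -0.00091951,  0.00047981]), 'joint_torque': array([ 1.22791989e-03, -4.92567480e+01, -4.05001016e-01, -3.13400424e+01,
       -6.43084198e-02,  3.95010319e-02,  7.33388219e-05]), 'position': array([ 0.19979698, -0.6180066 ,  0.22156199]), 'tool_rot': array([-3.10155616e+00, -4.89137972e-01,  5.76745445e-04]), 'ft_force': array([ 1.09556598,  0.33893533, -0.5553671 ]), 'torque': array([-0.03023423,  0.03042173,  0.01999738]), 'grip_force': 0.0, 'grip_width': 1.0003597655747078} 0.0187
```

View pics/top0.png

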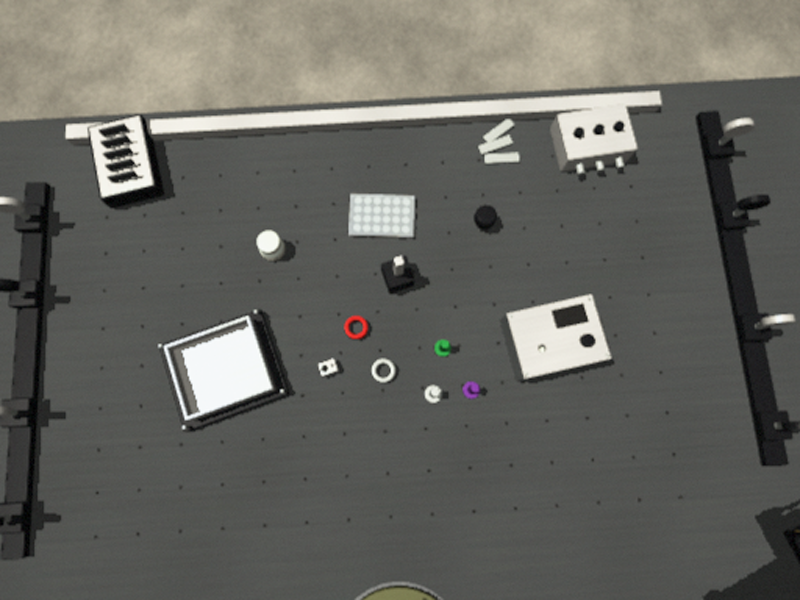

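View pics/scene0.png

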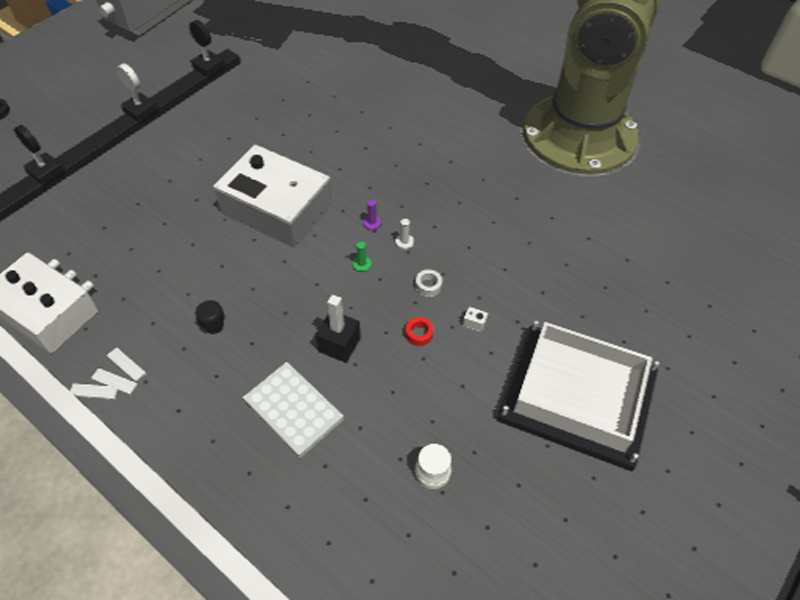

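Top view (800x600 pixels): the tray is at (225,370), the clamp block at (328,367), and the stand with the stylus at (398,275). The controller hole is at (542,348). The bystanders are the jar (270,245), the well plate (382,215) and the eyepiece (485,218).
- **Rings:** red (357,327) and bare steel (384,370). The steel one is the collar.
- **Posts:** green (443,347), purple (471,389) and bare steel (433,393). The steel one is meant.

I'll confirm these in enlarged crops.

```bash
python3 - <<'E'
from h import *
save(load('top0'),'c_top',(190,150,350,270)); save(load('scene0'),'c_scene',(195,120,355,240))
E
```

```text
(no output)
```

View pics/c_top.png

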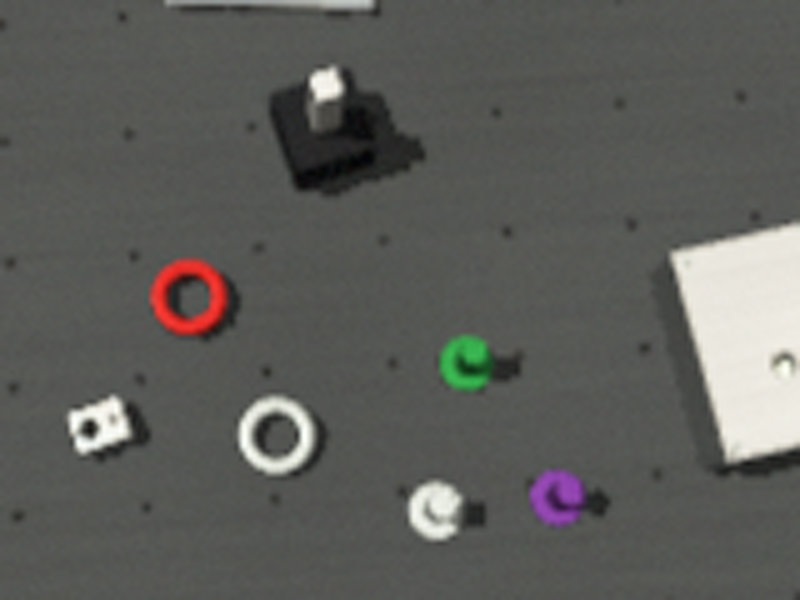

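View pics/c_scene.png

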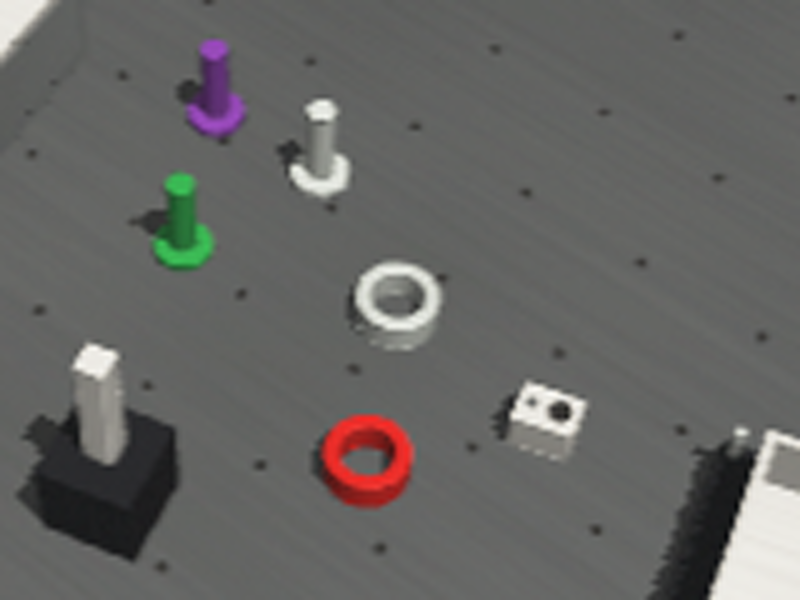

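The crops confirm the selection. In the top crop the steel collar is at (277,435), the clamp at (100,425), the steel post's top at (447,500), the stylus top at (328,82) and the hole at (783,364). In the scene crop they sit at collar (398,298), clamp (548,412), post top (322,110) and stylus top (97,358). The red, green and purple look-alikes are separate objects.

```bash
python3 - <<'E'
from h import *
t,s=load('top0'),load('scene0')
C=lambda u,v,o,k=5:((u+.5)/k-.5+o[0],(v+.5)/k-.5+o[1])
T=lambda u,v,z:pix2w(t,*C(u,v,(190,150)),z)[:2].round(4)
S=lambda u,v,z:pix2w(s,*C(u,v,(195,120)),z)[:2].round(4)
F=lambda im,u,v,z:pix2w(im,*C(u,v,(0,0),1.5625),z)[:2].round(4)
print('collar',T(277,435,.02),S(398,298,.02))
print('clamp',T(100,425,.026),S(548,412,.026))
print('post',T(447,500,.055),S(322,110,.055),'foot',T(437,510,.006),S(320,172,.006))
print('green',T(467,362,.006),'purple',T(558,498,.006),'red',T(190,297,.02))
print('stylus',T(328,82,.125),S(97,358,.125))
print('hole',T(783,364,.07),F(s,293,184,.07))
for n,(u,v) in dict(a=(505,313),b=(591,295),c=(611,360),d=(522,380)).items(): print('ctl',n,F(t,u,v,.07))
for u,v in((255,146),(330,180),(293,225),(214,186)): print('ctlS',F(s,u,v,.07))
for u,v in((161,347),(256,313),(286,391),(184,428)): print('studT',F(t,u,v,.04))
for u,v in((536,325),(655,366),(634,457),(505,411)): print('studS',F(s,u,v,.04))
for n,z,u,v in(('jar',.055,268,240),('well',.014,382,215),('eye',.05,485,215)): print(n,F(t,u,v,z))
for u,v in((68,407),(120,396),(131,440),(82,455)):print('clampT',T(u,v,.026))
for u,v in((526,381),(587,404),(570,442),(510,418)):print('clampS',S(u,v,.026))
st=ctrl.get_state();print(R.from_rotvec(st['tool_rot']).as_matrix().round(3))
E
```

```text
collar [ 0.4841 -0.001 ] [ 0.488  -0.0017]
clamp [0.4958 0.1005] [0.5 0.1]
post [ 0.4385 -0.0932] [ 0.4378 -0.0926] foot [ 0.4362 -0.0911] [ 0.4389 -0.0918]
green [ 0.5213 -0.1157] purple [ 0.4385 -0.1619] red [0.5682 0.0449]
stylus [ 0.6642 -0.0407] [ 0.6638 -0.0413]
hole [ 0.5005 -0.2852] [ 0.504  -0.2867]
ctl a [ 0.5676 -0.2273]
ctl b [ 0.5908 -0.3871]
ctl c [ 0.4708 -0.4066]
ctl d [ 0.4458 -0.2446]
ctlS [ 0.4794 -0.4052]
ctlS [ 0.4565 -0.2439]
ctlS [ 0.571  -0.2219]
ctlS [ 0.5936 -0.3881]
studT [0.5502 0.4029]
studT [0.6026 0.2279]
studT [0.4555 0.1765]
studT [0.4018 0.36  ]
studS [0.4633 0.1853]
studS [0.4129 0.3591]
studS [0.5593 0.4024]
studS [0.6136 0.2294]
jar [0.7379 0.1997]
well [ 0.7886 -0.0181]
eye [ 0.7631 -0.2135]
clampT [0.5074 0.1185]
clampT [0.5118 0.0882]
clampT [0.486  0.0831]
clampT [0.4793 0.1116]
clampS [0.4919 0.0809]
clampS [0.4839 0.1121]
clampS [0.5075 0.1184]
clampS [0.5147 0.0877]
[[ 0.951  0.308 -0.001]
 [ 0.308 -0.951  0.002]
 [-0.    -0.002 -1.   ]]
```

```bash
cat >> h.py <<'E'
def plan(yaw,*pts):
    """yaw deg of tool x axis in world (tool down); pts world TCP. Prints unit shifts"""
    s=ctrl.get_state(); M=R.from_rotvec(s['tool_rot']); c,d=np.cos(np.radians(yaw)),np.sin(np.radians(yaw))
    G=R.from_matrix([[c,d,0],[d,-c,0],[0,0,-1]])
    w=(M.inv()*G).as_rotvec()/np.radians(60)
    print('t',round(s['time'],2),'tcp',s['position'].round(4),'yaw',np.degrees(np.arctan2(*M.as_matrix()[[1,0],0])).round(2),'gw',round(s['grip_width'],3),'gf',round(s['grip_force'],1),'F',s['ft_force'].round(1))
    for p in pts: print(p,(M.inv().apply(np.array(p)-s['position'])/.3).round(4),w.round(4))
E
python3 -c "
from h import *
plan(12,(.36,-.4,.2),(.486,-.001,.12))
# stylus yaw, saves crop
t=load('top0')
"
```

```text
t 0.1 tcp [ 0.1998 -0.618   0.2216] yaw 17.92 gw 1.0 gf 0.0 F [ 1.1  0.3 -0.6]
(0.36, -0.4, 0.2) [ 0.7317 -0.5269  0.0727] [-0.0017  0.0002  0.0987]
(0.486, -0.001, 0.12) [ 1.5407 -1.6627  0.3413] [-0.0017  0.0002  0.0987]
```

Request:
jog_arm --moves '[0.2,-0.13,0.02,0,0,0.05,1,0.4,-0.27,0.04,0,0,0.1,1,0.57,-0.4,0.06,0,0,0.1,1,0.73,-0.53,0.07,0,0,0.1,1,0.8,-0.68,0.07,0,0,0.1,1,0.87,-0.83,0.07,0,0,0.1,1,0.93,-0.96,0.07,0,0,0.1,1,0.98,-1,0.07,0,0,0.1,1]' --newtons 30

```text
time: 1.1
position: [0.3874, -0.2397, 0.2014]
tool_rot: [3.124, 0.331, -0.001]
ft_force: [-0.3, -0.3, -0.1]
grip_width: 1.002
grip_force: 0.0
```

```bash
python3 -c "
from h import *
plan(12,(.486,-.001,.1),(.486,-.001,.004))"
```

```text
t 1.1 tcp [ 0.3874 -0.2397  0.2014] yaw 12.11 gw 1.002 gf 0.0 F [-0.3 -0.3 -0.1]
(0.486, -0.001, 0.1) [ 0.4885 -0.7091  0.3376] [0.0001 0.0007 0.0018]
(0.486, -0.001, 0.004) [ 0.4888 -0.7092  0.6576] [0.0001 0.0007 0.0018]
```

Request:
jog_arm --moves '[0.1,-0.16,0,0,0,0,1,0.22,-0.32,0,0,0,0,1,0.35,-0.5,0,0,0,0,1,0.46,-0.66,0.12,0,0,0,1,0.4885,-0.709,0.28,0,0,0,1,0.4885,-0.709,0.43,0,0,0,1,0.4885,-0.709,0.5,0,0,0,1,0.4885,-0.709,0.5,0,0,0,1]'

```text
time: 2.1
position: [0.4849, -0.0039, 0.0497]
tool_rot: [-3.123, -0.327, 0.007]
ft_force: [-0.4, -0.5, -0.0]
grip_width: 0.996
grip_force: 0.0
```

```bash
python3 -c "
from h import *
plan(12,(.486,-.001,.004))
a=grab('scene','s1');save(a,'s1',(195,120,355,240))"
```

```text
t 2.1 tcp [ 0.4849 -0.0039  0.0497] yaw 11.95 gw 0.996 gf 0.0 F [-0.4 -0.5 -0. ]
(0.486, -0.001, 0.004) [ 0.0062 -0.0085  0.1523] [-0.0018  0.0041 -0.0008]
```

View pics/s1.png

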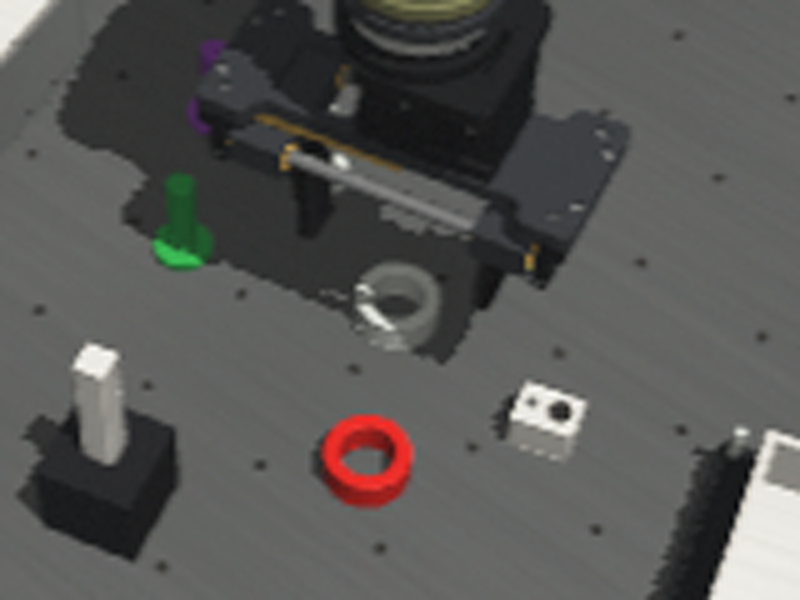

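The open fingers straddle the steel ring, with finger tips at about (315,235) and (490,305) and the ring between them at (398,300). Descending to grip it.

Request:
jog_arm --moves '[0.004,-0.0085,0.08,0,0,0,1,0.006,-0.0085,0.15,0,0,0,1,0.006,-0.0085,0.152,0,0,0,0.5,0.006,-0.0085,0.152,0,0,0,-0.5,0.006,-0.0085,0.152,0,0,0,-0.5,0.006,-0.0085,0.152,0,0,0,-0.5,0.006,-0.0085,0.152,0,0,0,-0.5,0.006,-0.0085,0.152,0,0,0,-0.5]'

```text
time: 3.15
position: [0.4883, -0.0015, 0.0062]
tool_rot: [3.124, 0.326, 0.0]
ft_force: [-0.4, -1.4, 1.5]
grip_width: 0.492
grip_force: 30.0
```

```bash
python3 - <<'E'
from h import *
im=load('s1'); p=w2pix(im,(0.4849,-.0039,.0497)); print('tcp crop px',(p-[195,120]+.5)*5-.5)
T=np.array([.507,.293,0]); a=np.radians(16.5)
for n,l in dict(collar=(.035,0),clamp=(-.006,0),post=(-.04,0)).items():
    print(n,(T[:2]+[l[0]*np.cos(a)-l[1]*np.sin(a),l[0]*np.sin(a)+l[1]*np.cos(a)]).round(4))
plan(16.5,(.5406,.303,.11),(.5406,.303,.03))
E
```

```text
tcp crop px [401.0430055  256.75698487]
collar [0.5406 0.3029]
clamp [0.5012 0.2913]
post [0.4686 0.2816]
t 3.15 tcp [ 0.4883 -0.0015  0.0062] yaw 11.92 gw 0.492 gf 30.0 F [-0.4 -1.4  1.5]
(0.5406, 0.303, 0.11) [ 0.3803 -0.957  -0.3463] [ 0.0005 -0.0002 -0.0763]
(0.5406, 0.303, 0.03) [ 0.3803 -0.9571 -0.0796] [ 0.0005 -0.0002 -0.0763]
```

Request:
jog_arm --moves '[0,0,-0.12,0,0,0,-0.5,0.02,-0.06,-0.3,0,0,0,-0.5,0.09,-0.22,-0.36,0,0,-0.03,-0.5,0.17,-0.42,-0.37,0,0,-0.076,-0.5,0.25,-0.62,-0.37,0,0,-0.076,-0.5,0.33,-0.82,-0.37,0,0,-0.076,-0.5,0.38,-0.94,-0.37,0,0,-0.076,-0.5,0.38,-0.957,-0.37,0,0,-0.076,-0.5]'

```text
time: 4.15
position: [0.5387, 0.308, 0.1164]
tool_rot: [-3.104, -0.459, 0.002]
ft_force: [-0.4, -0.7, -1.0]
grip_width: 0.491
grip_force: 30.0
```

```bash
python3 -c "
from h import *
plan(16.5,(.5406,.303,.07),(.5406,.303,.033))
a=grab('top','t2');save(a,'t2',(80,160,240,280))"
```

```text
t 4.15 tcp [0.5387 0.308  0.1164] yaw 16.82 gw 0.491 gf 30.0 F [-0.4 -0.7 -1. ]
(0.5406, 0.303, 0.07) [0.0015 0.0182 0.1548] [-0.0034  0.0008  0.0054]
(0.5406, 0.303, 0.033) [0.0016 0.0186 0.2781] [-0.0034  0.0008  0.0054]
```

View pics/t2.png

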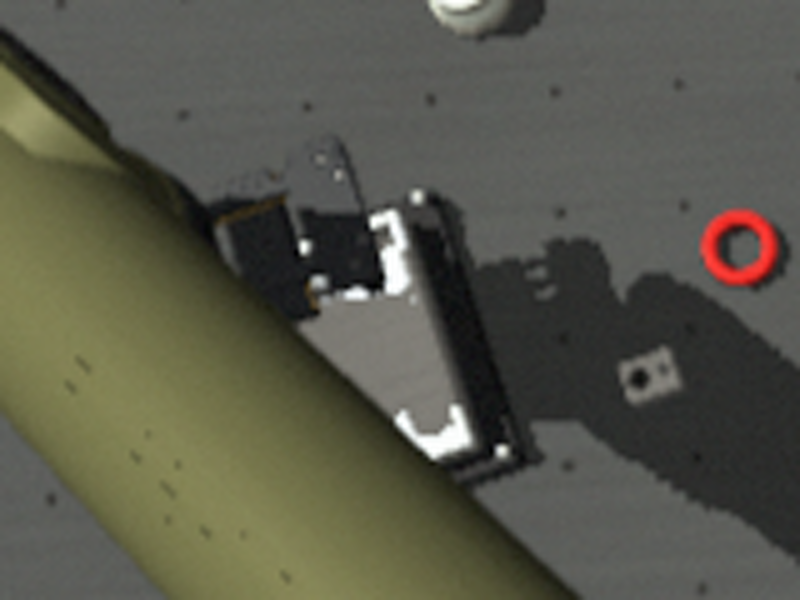

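The arm hides much of the tray. The right-hand studs show at (418,198) and (502,452), and the gripper is over the tray interior near the far wall, as intended. Lowering.

Request:
jog_arm --moves '[0,0.018,0.08,0,0,0,-0.5,0.0015,0.0185,0.18,0,0,0,-0.5,0.0015,0.0185,0.25,0,0,0,-0.5,0.0015,0.0185,0.28,0,0,0,-0.5,0.0015,0.0185,0.284,0,0,0,-0.5,0.0015,0.0185,0.284,0,0,0,0.35,0.0015,0.0185,0.284,0,0,0,0.35,0.0015,0.0185,0.284,0,0,0,0.35]'

```text
time: 5.2
position: [0.5426, 0.2981, 0.0322]
tool_rot: [-3.109, -0.45, -0.001]
ft_force: [0.3, 0.1, -0.6]
grip_width: 0.658
grip_force: 0.0
```

```bash
python3 -c "
from h import *
plan(12.5,(.5406,.303,.1),(.498,.1,.1),(.498,.1,.004))"
```

```text
t 5.2 tcp [0.5426 0.2981 0.0322] yaw 16.49 gw 0.658 gf 0.0 F [ 0.3  0.1 -0.6]
(0.5406, 0.303, 0.1) [-0.0016 -0.0174 -0.2261] [ 0.     -0.0008  0.0664]
(0.498, 0.1, 0.1) [-0.3298  0.5911 -0.2263] [ 0.     -0.0008  0.0664]
(0.498, 0.1, 0.004) [-0.33    0.5911  0.0937] [ 0.     -0.0008  0.0664]
```

Request:
jog_arm --moves '[0,0,-0.12,0,0,0,0.36,0,0,-0.23,0,0,0,0.36,-0.08,0.14,-0.24,0,0,0.03,0.4,-0.18,0.32,-0.24,0,0,0.066,0.4,-0.28,0.5,-0.24,0,0,0.066,0.4,-0.33,0.591,-0.18,0,0,0.066,0.4,-0.33,0.591,-0.12,0,0,0.066,0.4,-0.33,0.591,-0.1,0,0,0.066,0.4]'

```text
time: 6.2
position: [0.4971, 0.1008, 0.0609]
tool_rot: [-3.122, -0.344, 0.002]
ft_force: [0.2, 0.0, 0.6]
grip_width: 0.704
grip_force: 0.0
```

```bash
python3 -c "
from h import *
plan(12.5,(.498,.1,.004))"
```

```text
t 6.2 tcp [0.4971 0.1008 0.0609] yaw 12.58 gw 0.704 gf 0.0 F [0.2 0.  0.6]
(0.498, 0.1, 0.004) [0.0024 0.0033 0.1896] [-0.0009  0.0009  0.0013]
```

Request:
jog_arm --moves '[0.002,0.003,0.1,0,0,0,0.4,0.002,0.003,0.18,0,0,0,0.4,0.002,0.003,0.188,0,0,0,0.4,0.002,0.003,0.188,0,0,0,-0.7,0.002,0.003,0.188,0,0,0,-0.7,0.002,0.003,0.188,0,0,0,-0.7,0.002,0.003,0.188,0,0,0,-0.7,0.002,0.003,0.188,0,0,0,-0.7]'

```text
time: 7.2
position: [0.499, 0.0991, 0.0059]
tool_rot: [3.123, 0.342, 0.001]
ft_force: [-0.2, -0.9, 4.7]
grip_width: 0.372
grip_force: 29.5
```

```bash
python3 -c "
from h import *
plan(16.5,(.5012,.2913,.115),(.5012,.2913,.033))"
```

```text
t 7.2 tcp [0.499  0.0991 0.0059] yaw 12.51 gw 0.372 gf 29.5 F [-0.2 -0.9  4.7]
(0.5012, 0.2913, 0.115) [ 0.1464 -0.6238 -0.3637] [ 0.0004 -0.0008 -0.0665]
(0.5012, 0.2913, 0.033) [ 0.1462 -0.6239 -0.0904] [ 0.0004 -0.0008 -0.0665]
```

Request:
jog_arm --moves '[0,0,-0.12,0,0,0,-0.7,0.0,0,-0.3,0,0,0,-0.7,0.03,-0.12,-0.38,0,0,-0.03,-0.7,0.07,-0.3,-0.38,0,0,-0.066,-0.7,0.12,-0.48,-0.38,0,0,-0.066,-0.7,0.146,-0.6,-0.37,0,0,-0.066,-0.7,0.146,-0.624,-0.34,0,0,-0.066,-0.7,0.146,-0.624,-0.3,0,0,-0.066,-0.7]'

```text
time: 8.2
position: [0.5004, 0.291, 0.0944]
tool_rot: [3.108, 0.451, -0.001]
ft_force: [0.4, -0.6, -0.9]
grip_width: 0.37
grip_force: 29.6
```

```bash
python3 -c "
from h import *
plan(16.5,(.5012,.2913,.033))"
```

```text
t 8.2 tcp [0.5004 0.291  0.0944] yaw 16.51 gw 0.37 gf 29.6 F [ 0.4 -0.6 -0.9]
(0.5012, 0.2913, 0.033) [ 0.0031 -0.0004  0.2046] [0.0006 0.0007 0.0002]
```

Request:
jog_arm --moves '[0.001,0,0.08,0,0,0,-0.7,0.001,0,0.15,0,0,0,-0.7,0.001,0,0.19,0,0,0,-0.7,0.001,0,0.206,0,0,0,-0.7,0.001,0,0.206,0,0,0,-0.7,0.001,0,0.206,0,0,0,0.1,0.001,0,0.206,0,0,0,0.1,0.001,0,0.206,0,0,0,0.1]'

```text
time: 9.2
position: [0.5012, 0.2916, 0.034]
tool_rot: [-3.109, -0.45, -0.001]
ft_force: [0.4, 0.5, -0.0]
grip_width: 0.537
grip_force: 0.0
```

```bash
python3 -c "
from h import *
plan(12,(.5,.291,.13),(.438,-.0925,.13),(.438,-.0925,.02))"
```

```text
t 9.2 tcp [0.5012 0.2916 0.034 ] yaw 16.48 gw 0.537 gf 0.0 F [ 0.4  0.5 -0. ]
(0.5, 0.291, 0.13) [-0.0042  0.0008 -0.3202] [ 0.     -0.0008  0.0747]
(0.438, -0.0925, 0.13) [-0.5651  1.168  -0.3205] [ 0.     -0.0008  0.0747]
(0.438, -0.0925, 0.02) [-0.5654  1.168   0.0461] [ 0.     -0.0008  0.0747]
```

Request:
jog_arm --moves '[0,0,-0.15,0,0,0,0.1,0,0,-0.32,0,0,0,0.1,-0.09,0.18,-0.32,0,0,0.03,0.1,-0.18,0.37,-0.32,0,0,0.075,0.1,-0.27,0.56,-0.32,0,0,0.075,0.1,-0.36,0.75,-0.32,0,0,0.075,0.1,-0.44,0.9,-0.32,0,0,0.075,0.1,-0.48,1,-0.32,0,0,0.075,0.1]'

```text
time: 10.2
position: [0.4471, -0.0401, 0.1298]
tool_rot: [3.123, 0.322, 0.0]
ft_force: [1.4, 0.2, 0.5]
grip_width: 0.55
grip_force: 0.0
```

```bash
python3 -c "
from h import *
plan(12,(.438,-.0925,.1),(.438,-.0925,.02))"
```

```text
t 10.2 tcp [ 0.4471 -0.0401  0.1298] yaw 11.79 gw 0.55 gf 0.0 F [1.4 0.2 0.5]
(0.438, -0.0925, 0.1) [-0.0654  0.1645  0.0998] [ 0.0018 -0.0001 -0.0035]
(0.438, -0.0925, 0.02) [-0.0654  0.164   0.3664] [ 0.0018 -0.0001 -0.0035]
```

Request:
jog_arm --moves '[-0.04,0.1,0.03,0,0,0,0.1,-0.065,0.164,0.08,0,0,0,0.1,-0.065,0.164,0.12,0,0,0,0.1,-0.065,0.164,0.22,0,0,0,0.1,-0.065,0.164,0.32,0,0,0,0.1,-0.065,0.164,0.366,0,0,0,0.1,-0.065,0.164,0.366,0,0,0,-0.9,-0.065,0.164,0.366,0,0,0,-0.9]'

```text
time: 11.2
position: [0.4401, -0.089, 0.0206]
tool_rot: [3.124, 0.329, 0.002]
ft_force: [-0.1, 0.1, 0.2]
grip_width: 0.405
grip_force: 0.0
```

Request:
jog_arm --moves '[0,0,0,0,0,0,-0.9,0,0,0,0,0,0,-0.9,0,0,0,0,0,0,-0.9,0,0,0,0,0,0,-0.9,0,0,-0.05,0,0,0,-0.9,0,0,-0.15,0,0,0,-0.9,0,0,-0.3,0,0,0,-0.9,0,0,-0.42,0,0,0,-0.9]'

```text
time: 12.2
position: [0.4391, -0.0888, 0.1478]
tool_rot: [3.124, 0.329, 0.001]
ft_force: [0.5, -0.5, -0.2]
grip_width: 0.155
grip_force: 30.0
```

```bash
python3 -c "
from h import *
plan(16.5,(.465,.281,.145),(.465,.281,.047))"
```

```text
t 12.2 tcp [ 0.4391 -0.0888  0.1478] yaw 12.02 gw 0.155 gf 30.0 F [ 0.5 -0.5 -0.2]
(0.465, 0.281, 0.145) [ 0.3412 -1.1875  0.0092] [ 0.0002 -0.0007 -0.0747]
(0.465, 0.281, 0.047) [ 0.3409 -1.1876  0.3359] [ 0.0002 -0.0007 -0.0747]
```

Request:
jog_arm --moves '[0.05,-0.16,0,0,0,0,-0.9,0.1,-0.34,0,0,0,-0.03,-0.9,0.15,-0.52,0,0,0,-0.06,-0.9,0.2,-0.7,0,0,0,-0.075,-0.9,0.25,-0.86,0,0,0,-0.075,-0.9,0.29,-0.97,0,0,0,-0.075,-0.9,0.31,-1,0,0,0,-0.075,-0.9,0.31,-1,0,0,0,-0.075,-0.9]'

```text
time: 13.2
position: [0.4676, 0.2232, 0.1456]
tool_rot: [3.109, 0.451, -0.002]
ft_force: [-0.2, -0.8, -1.1]
grip_width: 0.154
grip_force: 30.0
```

```bash
python3 -c "
from h import *
plan(16.5,(.4686,.2816,.145),(.4686,.2816,.048))
a=grab('scene','s3');save(a,'s3',(300,190,440,295))"
```

```text
t 13.2 tcp [0.4676 0.2232 0.1456] yaw 16.52 gw 0.154 gf 30.0 F [-0.2 -0.8 -1.1]
(0.4686, 0.2816, 0.145) [ 0.0586 -0.1857  0.002 ] [0.0001 0.001  0.0004]
(0.4686, 0.2816, 0.048) [ 0.0589 -0.1857  0.3254] [0.0001 0.001  0.0004]
```

View pics/s3.png

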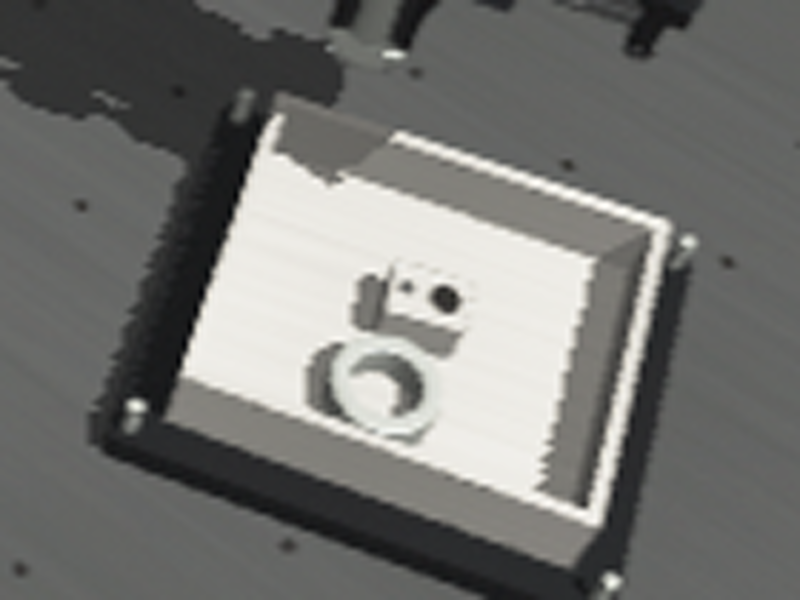

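The collar (385,390) and the clamp (430,295) lie flat in the tray. The near-robot strip around (450,220) is free for the post, whose foot shows in the gripper at (370,45).

Request:
jog_arm --moves '[0.04,-0.12,0,0,0,0,-0.9,0.059,-0.186,0.02,0,0,0,-0.9,0.059,-0.186,0.1,0,0,0,-0.9,0.059,-0.186,0.2,0,0,0,-0.9,0.059,-0.186,0.28,0,0,0,-0.9,0.059,-0.186,0.318,0,0,0,-0.9,0.059,-0.186,0.324,0,0,0,-0.9,0.059,-0.186,0.326,0,0,0,-0.9]'

```text
time: 14.25
position: [0.4697, 0.2819, 0.0488]
tool_rot: [3.109, 0.449, 0.002]
ft_force: [-0.2, -0.2, -0.7]
grip_width: 0.156
grip_force: 30.0
```

Request:
jog_arm --moves '[0,0,0,0,0,0,-0.9,0,0,0,0,0,0,-0.3,0,0,0,0,0,0,-0.1,0,0,0,0,0,0,-0.1,0,0,0,0,0,0,-0.1,0,0,-0.08,0,0,0,-0.1,0,0,-0.25,0,0,0,-0.1,0,0,-0.42,0,0,0,-0.1]'

```text
time: 15.25
position: [0.4686, 0.282, 0.1751]
tool_rot: [3.109, 0.451, -0.001]
ft_force: [1.5, -0.5, 0.2]
grip_width: 0.448
grip_force: 0.0
```

```bash
python3 -c "
from h import *
plan(12,(.664,-.041,.2))
t=load('top0')
a=t['pixels'][155:192,238:268]; b=load('scene0')['pixels'][180:236,198:234]
f=lambda x:cv2.resize(x[:,:,::-1],None,fx=10,fy=10,interpolation=cv2.INTER_CUBIC)
a,b=f(a),f(b);h=max(a.shape[0],b.shape[0]);p=lambda x:np.pad(x,((0,h-x.shape[0]),(0,0),(0,0)))
cv2.imwrite('pics/sty.png',np.hstack([p(a),p(b)]))"
```

```text
t 15.25 tcp [0.4686 0.282  0.1751] yaw 16.51 gw 0.448 gf 0.0 F [ 1.5 -0.5  0.2]
(0.664, -0.041, 0.2) [ 0.3186  1.2173 -0.0834] [-0.      0.0007  0.0751]
```

View pics/sty.png

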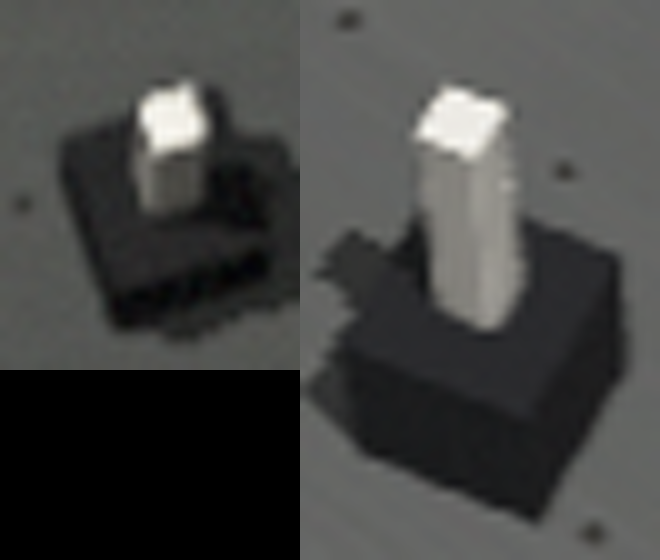

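The stylus sits upright in the stand. In the scene half its top-face corners are (447,87), (510,112), (472,158) and (415,133), and the stand's top edge runs from (535,415) to (617,255). I'll use these for yaw and position.

```bash
python3 - <<'E'
from h import *
s,t=load('scene0'),load('top0')
f=lambda u,v,z:pix2w(s,(u-300+.5)/10-.5+198,(v+.5)/10-.5+180,z)[:2]
g=lambda u,v,z:pix2w(t,(u+.5)/10-.5+238,(v+.5)/10-.5+155,z)[:2]
ang=lambda a,b:np.degrees(np.arctan2(*(b-a)[::-1]))%90
q=[f(*p,.125) for p in((447,87),(510,112),(472,158),(415,133))]
print('sty',np.mean(q,0),[ang(q[i],q[(i+1)%4]).round(1) for i in range(4)])
print('stand',ang(f(535,415,.05),f(617,255,.05)),ang(f(345,343,.05),f(535,415,.05)))
q=[g(*p,.125) for p in((138,95),(185,82),(207,133),(150,152))]
print('top',np.mean(q,0),[ang(q[i],q[(i+1)%4]).round(1) for i in range(4)])
print('standT',ang(g(65,150,.05),g(113,298,.05)),ang(g(113,298,.05),g(268,258,.05)))
a=grab('top','t4')
# post/clamp/collar check image
save(a,'t4',(80,160,240,280))
E
```

```text
sty [ 0.66545094 -0.0408096 ] [np.float64(14.1), np.float64(6.9), np.float64(12.1), np.float64(12.0)]
stand 17.440355570602378 16.023863864758496
top [ 0.66405986 -0.03888598] [np.float64(12.4), np.float64(18.6), np.float64(15.4), np.float64(7.6)]
standT 13.788179790538152 11.178183715371176
```

View pics/t4.png

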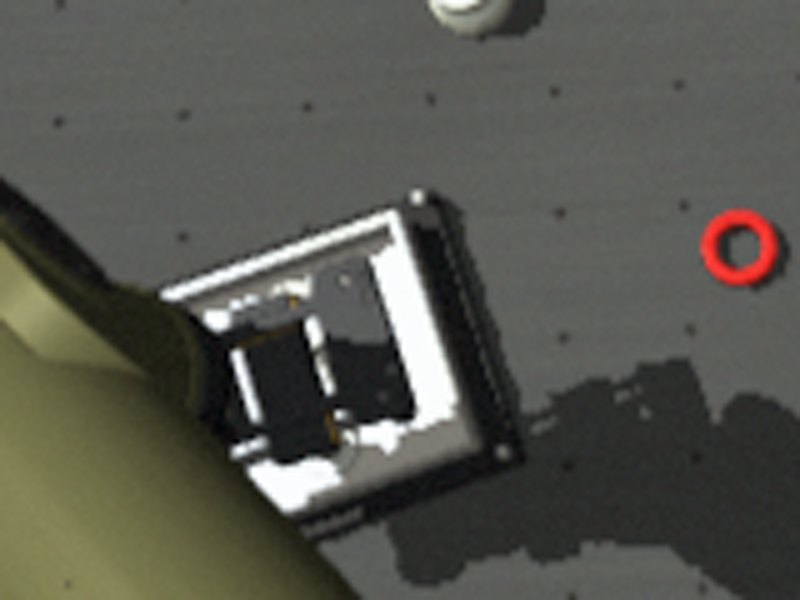

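The gripper is now above the tray and hides the post. I'll check the post once the arm is away. Next is the stylus.

Request:
jog_arm --moves '[0.04,0.15,-0.05,0,0,0,-0.1,0.09,0.32,-0.08,0,0,0.03,-0.1,0.13,0.5,-0.08,0,0,0.06,-0.1,0.18,0.68,-0.08,0,0,0.06,-0.1,0.23,0.84,-0.08,0,0,0.06,-0.1,0.27,0.96,-0.08,0,0,0.06,-0.1,0.3,1,-0.08,0,0,0.06,-0.1,0.32,1,-0.08,0,0,0.06,-0.1]'

```text
time: 16.3
position: [0.6463, 0.0222, 0.1976]
tool_rot: [-3.121, -0.352, 0.001]
ft_force: [-0.8, -0.2, 0.3]
grip_width: 0.449
grip_force: 0.0
```

```bash
python3 -c "
from h import *
plan(13,(.6645,-.040,.15),(.6645,-.040,.086))
"
```

```text
t 16.3 tcp [0.6463 0.0222 0.1976] yaw 12.87 gw 0.449 gf 0.0 F [-0.8 -0.2  0.3]
(0.6645, -0.04, 0.15) [0.0132 0.2158 0.1584] [-0.001   0.0004 -0.0022]
(0.6645, -0.04, 0.086) [0.0133 0.216  0.3717] [-0.001   0.0004 -0.0022]
```

Request:
jog_arm --moves '[0.006,0.13,0.02,0,0,0,-0.1,0.013,0.216,0.06,0,0,0,-0.1,0.013,0.216,0.12,0,0,0,-0.1,0.013,0.216,0.2,0,0,0,-0.1,0.013,0.216,0.28,0,0,0,-0.1,0.013,0.216,0.35,0,0,0,-0.1,0.013,0.216,0.37,0,0,0,-0.1,0.013,0.216,0.37,0,0,0,-0.1]'

```text
time: 17.3
position: [0.6642, -0.0402, 0.0868]
tool_rot: [-3.121, -0.353, 0.001]
ft_force: [0.2, -0.2, 0.8]
grip_width: 0.448
grip_force: 0.0
```

Request:
jog_arm --moves '[0,0,0,0,0,0,-0.9,0,0,0,0,0,0,-0.9,0,0,0,0,0,0,-0.9,0,0,0,0,0,0,-0.9,0,0,0,0,0,0,-0.9,0,0,0,0,0,0,-0.9,0,0,0,0,0,0,-0.9,0,0,0,0,0,0,-0.9]' --newtons 40

```text
time: 18.3
position: [0.6647, -0.0408, 0.0874]
tool_rot: [3.121, 0.352, 0.001]
ft_force: [0.1, -0.2, 4.9]
grip_width: 0.181
grip_force: 40.0
```

```bash
python3 -c "
from h import *
plan(13,(.6645,-.040,.19))
# colour check of tray without viewing
a=grab('scene','s5');print(np.abs(a['pixels'][190:295,300:440].astype(int)-load('s3')['pixels'][190:295,300:440]).max(2).__gt__(60).sum())
"
```

```text
t 18.3 tcp [ 0.6647 -0.0408  0.0874] yaw 12.88 gw 0.181 gf 40.0 F [ 0.1 -0.2  4.9]
(0.6645, -0.04, 0.19) [ 2.00e-04 -2.60e-03 -3.42e-01] [ 0.0004 -0.0007 -0.002 ]
321
```

Request:
jog_arm --moves '[0,0,-0.05,0,0,0,-0.9,0,0,-0.15,0,0,0,-0.9,0,0,-0.25,0,0,0,-0.9,0,0,-0.35,0,0,0,-0.9,0,0,-0.38,0,0,0,-0.9,0,0,-0.38,0,0,0,-0.9,0,0,-0.38,0,0,0,-0.9,0,0,-0.38,0,0,0,-0.9]'

```text
time: 19.35
position: [0.6637, -0.0408, 0.1995]
tool_rot: [-3.121, -0.352, 0.004]
ft_force: [0.1, -0.7, -0.4]
grip_width: 0.18
grip_force: 40.0
```

```bash
python3 - <<'E'
from h import *
plan(13,(.502,-.286,.2))
a=load('s5');b=load('scene0')
for n,p in dict(post=(.4695,.282,.08),postmid=(.4695,.282,.05)).items():
    u,v=w2pix(a,p).round().astype(int); print(n,u,v,a['pixels'][v-6:v+7,u-4:u+5].mean(2).astype(int).tolist() if n=='post' else '')
d=(np.abs(a['pixels'].astype(int)-b['pixels']).max(2)>40).astype(np.uint8); d[:190]=0;d[295:]=0;d[:,:300]=0;d[:,440:]=0
n,_,st,ce=cv2.connectedComponentsWithStats(d); print(st[1:][st[1:,4]>8],ce[1:][st[1:,4]>8].round(1))
E
```

```text
t 19.35 tcp [ 0.6637 -0.0408  0.1995] yaw 12.89 gw 0.18 gf 40.0 F [ 0.1 -0.7 -0.4]
(0.502, -0.286, 0.2) [-7.076e-01  6.765e-01 -7.000e-04] [-0.0007  0.0021 -0.0019]
post 381 223 [[194, 212, 225, 230, 230, 219, 169, 118, 102], [112, 117, 146, 195, 213, 226, 231, 231, 219], [127, 127, 127, 113, 118, 146, 197, 214, 226], [127, 127, 157, 216, 230, 218, 176, 139, 147], [128, 131, 204, 225, 224, 224, 225, 200, 149], [126, 140, 210, 229, 228, 226, 225, 227, 180], [111, 109, 201, 226, 228, 230, 229, 227, 178], [99, 76, 136, 209, 225, 226, 230, 221, 167], [92, 80, 87, 139, 189, 214, 218, 173, 130], [96, 83, 96, 112, 128, 142, 145, 135, 129], [81, 89, 103, 121, 136, 147, 139, 129, 128], [85, 97, 113, 130, 142, 165, 166, 159, 141], [90, 106, 122, 137, 147, 200, 229, 233, 224]]
postmid 378 230 
[[300 196  12  14  93]
 [365 220  21  16 163]
 [361 237  20  16 136]
 [375 240   6   5  25]
 [353 250  13  16  81]
 [361 251  14  12  79]
 [367 264   9   4  16]] [[305.2 201.9]
 [375.4 228.3]
 [369.1 245.1]
 [377.4 241.9]
 [356.7 257.1]
 [368.8 256. ]
 [371.5 265.8]]
```

The post's bright top disc sits at its predicted pixel (381,223), so it stands in the tray. Carrying the stylus to the hole.

Request:
jog_arm --moves '[-0.1,0.1,0,0,0,0,-0.9,-0.22,0.21,0,0,0,0,-0.9,-0.34,0.32,0,0,0,0,-0.9,-0.46,0.44,0,0,0,0,-0.9,-0.58,0.56,0,0,0,0,-0.9,-0.67,0.645,0,0,0,0,-0.9,-0.707,0.676,0,0,0,0,-0.9,-0.707,0.676,0.05,0,0,0,-0.9]'

```text
time: 20.35
position: [0.5035, -0.286, 0.1862]
tool_rot: [3.121, 0.35, 0.003]
ft_force: [-0.3, 0.7, -1.0]
grip_width: 0.182
grip_force: 40.0
```

Request:
jog_arm --moves '[0,0,0.03,0,0,0,-0.9,0,0,0.06,0,0,0,-0.9,0,0,0.06,0,0,0,-0.9,0,0,0.06,0,0,0,-0.9,0,0,0.06,0,0,0,-0.9,0,0,0.06,0,0,0,-0.9,0,0,0.06,0,0,0,-0.9,0,0,0.06,0,0,0,-0.9]'

```text
time: 21.35
position: [0.5028, -0.2858, 0.168]
tool_rot: [3.122, 0.352, 0.0]
ft_force: [0.1, -0.3, -0.4]
grip_width: 0.182
grip_force: 40.0
```

```bash
python3 - <<'E'
from h import *
plan(13,(.502,-.286,.165))
s=grab('scene','s6');t=grab('top','t6');p=ctrl.get_state()['position']-[0,0,.0824]
print('tip pred scene',w2pix(s,p),'top',w2pix(t,p),'hole0',w2pix(s,(.502,-.286,.07)))
f=lambda x:cv2.resize(x[:,:,::-1],None,fx=10,fy=10,interpolation=cv2.INTER_CUBIC)
a=f(s['pixels'][85:145,170:210]);b=f(load('scene0')['pixels'][85:145,170:210])
cv2.imwrite('pics/tip.png',np.hstack([a,b]))
E
```

```text
t 21.35 tcp [ 0.5028 -0.2858  0.168 ] yaw 12.87 gw 0.182 gf 40.0 F [ 0.1 -0.3 -0.4]
(0.502, -0.286, 0.165) [-0.0028  0.0001  0.0101] [ 0.0002 -0.0001 -0.0021]
tip pred scene [187.23063567 113.33209467] top [347.65769824 220.78977382] hole0 [188.03826166 117.2769481 ]
```

View pics/tip.png

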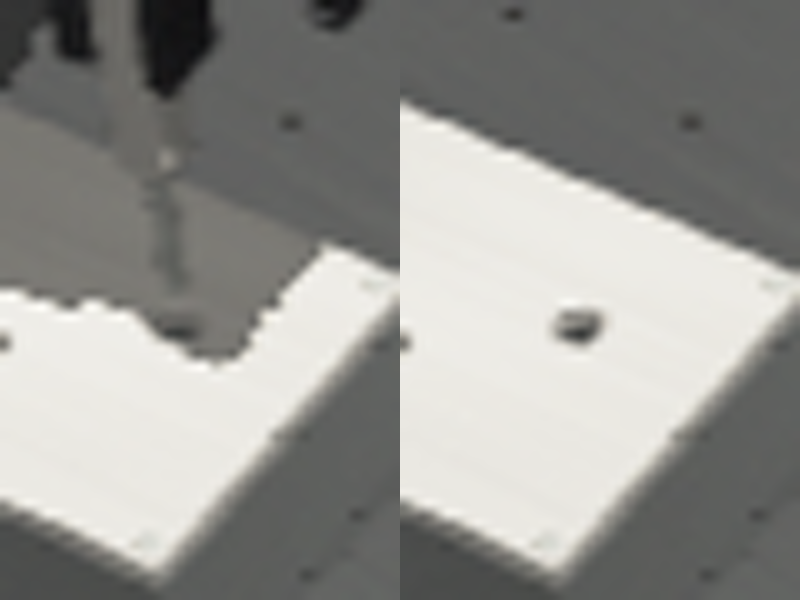

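In the left half the stylus tip is at (176,288), which matches the predicted (177,288), so the scene calibration agrees with the arm. The hole centre in the right half is (578,326). I'll compute the small correction before descending.

```bash
python3 -c "
from h import *
print(pix2w(load('scene0'),187.4,117.15,.07))
plan(12.9,(.5038,-.2864,.137))"
```

```text
[ 0.50275088 -0.2876543   0.07      ]
t 21.45 tcp [ 0.5028 -0.2857  0.168 ] yaw 12.88 gw 0.184 gf 40.0 F [ 0.3 -0.3 -0.7]
(0.5038, -0.2864, 0.137) [0.0027 0.0029 0.1033] [ 0.0001 -0.     -0.0003]
```

Request:
jog_arm --moves '[0,0.004,0.01,0,0,0,-0.9,0,0.004,0.025,0,0,0,-0.9,0,0.004,0.04,0,0,0,-0.9,0,0.004,0.055,0,0,0,-0.9,0,0.004,0.07,0,0,0,-0.9,0,0.004,0.085,0,0,0,-0.9,0,0.004,0.1,0,0,0,-0.9,0,0.004,0.1,0,0,0,-0.9]'

```text
time: 22.45
position: [0.5028, -0.2867, 0.1375]
tool_rot: [-3.121, -0.352, 0.001]
ft_force: [0.8, 0.1, -0.0]
grip_width: 0.177
grip_force: 40.0
```

No contact force with the tip inside the hole. Pressing.

Request:
jog_arm --moves '[0,0,0.01,0,0,0,-0.9,0,0,0.02,0,0,0,-0.9,0,0,0.03,0,0,0,-0.9,0,0,0.036,0,0,0,-0.9,0,0,0.042,0,0,0,-0.9,0,0,0.046,0,0,0,-0.9,0,0,0.046,0,0,0,-0.9,0,0,0.046,0,0,0,-0.9]'

```text
time: 23.45
position: [0.5032, -0.2869, 0.1244]
tool_rot: [3.121, 0.352, 0.0]
ft_force: [-0.2, 0.0, 4.7]
grip_width: 0.182
grip_force: 40.0
```

4.7 N means the button is nearly fully down. A touch more will seat it on the stop.

Request:
jog_arm --moves '[0,0,0.003,0,0,0,-0.9,0,0,0.005,0,0,0,-0.9,0,0,0.005,0,0,0,-0.9,0,0,0.005,0,0,0,-0.9,0,0,0.005,0,0,0,-0.9,0,0,0.005,0,0,0,-0.9,0,0,0.005,0,0,0,-0.9,0,0,0.005,0,0,0,-0.9]'

```text
time: 24.45
position: [0.5035, -0.2869, 0.124]
tool_rot: [3.121, 0.353, 0.001]
ft_force: [-2.1, 0.5, 10.2]
grip_width: 0.181
grip_force: 40.0
```

The force rose to 10 N with almost no further travel, so the button is on its stop. Handing in.

```bash
python3 -c "
from h import *
print(ctrl.close_job())"
```

```text
the job is handed in; nothing more can be done
None
```

The job is handed in: the collar, clamp block and post are in the tray, and the gripped stylus is holding the button on its stop with about 10 N; the hand-in gave no verdict.

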